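# Load a vial rack past the drop gate of a sampler

### The job

Load the vial rack into the sampler: press the gate paddle beside the lane down with one fingertip and keep it down, so that the spring gate stays sunk below the lane floor, while the other finger pushes the rack along the lane over the gate until it is fully home against the stop in the hood. Then lift both fingers away so that the gate springs up behind the rack. Only touch and push, never lift the rack or pick it up, and leave the other things on the bench where they stand.

Things in the scene. Friction and masses are not known exactly. Their poses are not given: they have to be found in the camera images.
- loader: Sampler's loading lane, fixed on the bench (place and heading vary): aluminium U-shaped lane, open on top, running into a white hood. Origin on the bench top on the lane's centre line, at the gate; x = push direction toward the hood, y = left of that (paddle side), z up. Lane floor at z = 30 mm, 41 mm wide inside; walls 3 mm thick, tops at z = 52 mm; open entry at x = -135 mm.
- hood_mouth (a point): Centre of the hood's mouth on the lane floor, in the hood's front face (loader x = +64 mm, z = 30 mm). The mouth is 47 mm wide and reaches up to z = 88 mm; the hood's top is at z = 122 mm, its flanks at loader y = -73 and +53 mm. Before this face nothing on the loader is higher than the paddle and the rack. A tall burette stand stands on a stirrer to the left of the loader (world x 0.43 to 0.67 m, y -0.15 to +0.05 m).
- lane_stop (a point): Centre of the lane floor at the end stop inside the hood (loader x = +90 mm, z = 30 mm); the rack's front end meets the stop when it is home.
- vial_rack: Grey plastic rack with ten small amber crimp-cap vials fixed in it, loose in the lane before the gate: 80 mm long (its x, toward the hood), 38 mm wide, 47 mm high to the caps, 0.2 to 0.45 kg. Origin at the centre of its underside. Cross notches under it, 12 mm wide and 15 mm high, in which a released gate jams. Home: its origin at loader x = +50 mm.
- rack_rear (a point): Middle of the rack's flat rear end face, where to push it: 40 mm behind the rack's origin and 20 mm above its underside; the face is 38 mm wide and 35 mm high. With the rack home it lies 10 mm past the gate.
- drop_gate (a joint): Angle of the gate lever, rad: 0 = gate up (top 6 to 11 mm above the lane floor, blocks the lane), 0.15 = flush with the floor, 0.2 = fully down at its stop. The 4 mm thick gate plate stands across the lane at loader x = 0. The hinge runs along the lane at loader y = -60 mm, z = 22 mm. A spring lifts the gate when let go.
- gate_paddle (a point): Grey paddle on the gate lever: level strip beside the lane's left wall, 160 mm long along the lane, 30 mm wide; this point is the centre of its top, at z = 60 mm at rest. Spans loader x = -131 to +29, y = 29 to 59 mm, so a finger can slide along it. Pressed about 15 to 20 mm down (to z = 45 to 40 mm, 1 to 4 N) it sinks the gate.
- timer: White lab timer, 62 x 62 x 16 mm, lying beside the loader; origin at the centre of its underside. Leave it alone.
- petri: Petri dish, 68 mm across, 13 mm high; origin at the centre of its underside. Leave it alone.
- tape_roll: Roll of tape, 69 mm across, 19 mm high; origin at the centre of its underside. Leave it alone.
- stopper_0: Red rubber stopper, 32 mm across, 30 mm high; origin at the centre of its underside. Leave it alone.
- stopper_1: Black rubber stopper, 24 mm across, 23 mm high; origin at the centre of its underside. Leave it alone.
- dropper_0: Dropper bottle, 34 mm across, 106 mm high, beside the hood; origin at the centre of its underside. Leave it alone.

How it is judged:
By the outcome, as a careful person would: the job done as asked, in the order asked, and still so for the second after the job is handed in, with the robot touching nothing.
It also fails if it takes over 40 s, if anything falls off the work surface, if the arm or the gripper's body presses on something with over 40 N, if the wrist force passes 120 N, or if a joint passes its speed limit or range.

### The arm

A 7-joint arm with a two-finger parallel gripper is mounted at the origin on a cart in front of the work surface, level with it; the furniture and walls round the work are solid. World frame = base frame: x ahead of the robot, y to its left, z up, the work surface at z = 0. Lengths are in m, angles in degrees, forces in N, time in s.
With the tool pointing down it reaches from about 0.425 to 0.875 m from the base axis. Payload 4.7 kg.
Tool frame: the origin (TCP) lies at the very end of the fingers, on their centre line; the grasp point (between the pads) lies env.grip_point_offset behind it (env.grip_point_offset is the distance from the TCP to the grasp point, in m); z points along the fingers, y is the direction in which the jaws open and shut (so a half turn about z gives the same grasp; the last joint's range is limited). The gripper opens to 87 mm and grips with 3 to 60 N. Pads are 19 mm wide; open, the fingers measure 117 mm over their backs; the gripper's body (75 mm by 190 mm) begins 51 mm behind the grasp point.
Start: joints at [73.631, 18.392, -4.016, 83.108, 1.295, 78.541, -3.26], TCP at [0.192, -0.621, 0.223] pointing down, gripper open.
Joint ranges: [-163.93, 163.93], [-17.29, 119.83], [-79.2, 71.16], [3.27, 140.29], [-89.18, 269.18], [5.43, 117.66], [-154.24, 154.24]. Speed limits (degrees/s): [147.25, 147.25, 180, 180, 180, 180, 180].

### API

Orientations are given as [roll, pitch, yaw] about the fixed x, y, z axes, in that order (R = Rz(yaw) Ry(pitch) Rx(roll)).
In Python, from cell import env gives the robot as it stands.
- The arm moves only by the tool send_rows, never from a script. Its argument "plan" is a list of rows, each a list of 7 numbers: the finger opening in mm, from 0 to 87, then the shift along the tool's x, y, z in mm, then the turn, a rotation vector about the tool's x, y, z in rad. A call has 1 to 12 rows; each row shifts and turns the commanded pose from where the row before left it, along the tool's axes as they then stand; what a row does not reach is not made up. A row lasts 1/10 s, in which the tool goes at most 50 mm and 8.59 degrees, less where a joint would pass 70% of its speed; a pose out of reach is approached as far as the arm can. A call is refused whole if a number of a shift passes 50 or a number of a turn 0.15, either way. A call with a gripper value outside its range is refused whole. The fingers move at their own pace and stop on an object; "grip_force" is the grip in N (left out, the last holds). Time passes only in rows, so rows that do not move let the fingers close. It gives the time, the measured TCP pose, the force and the opening at its end, in the units of the state.
- env.get_obs(): the state, without advancing time (a new reading comes with each control period).
- env.read_camera(name): name is "side" or "top" or "wrist"; returns the picture (384x512x3 uint8, red, green, blue); there is no depth.
- env.get_calibration(name): a dict with "fx", "fy", "cx", "cy" (pixels), "extrinsics" (4x4, takes a point from camera to world coordinates). Camera axes: x right, y down, z forward; pixel columns grow to the right and rows downward; lengths in m; the calibration is good to about 2 mm. The wrist camera is an equidistant fisheye: a pixel r from the principal point sees the ray r / f radians off the axis. A picture is of the moment at which its call begins: read the wrist's pose just before it. get_calibration takes no time and is no camera call; for the wrist camera it gives the pose at the moment of the call.
- env.sign_off(): hands the job in, once; it reports no verdict.
Trained networks look in the newest picture that a camera, given by its name, has taken for a name from the list of things; names that differ only in an ending like _2 or _b are one class to them, and where a whole thing is asked for, a point or a joint stands for the part that bears it (a point fixed in the world has none). Each returns a list of dicts, best first, with "confidence" (0 to 1); they miss things now and then, are a little off and sometimes report something else, mostly with a low value. They report only what shows in the picture. A call takes as long as a camera call.
- env.regions_of(camera, query): "region" (384x512 bool, what is visible of it) and "rect" ([left, top, right, bottom] in pixels, round what is visible of it).
The state is a dict: "time_s": time; "qpos": joint angles; "joint_velocities": joint speeds; "effort": joint torques, N m; "tool_pos": TCP position; "tool_rot": TCP orientation; "force": force on the tool from outside, world axes, zero at the start; "wrist_torque": the same for the moment, N m; "grip_width": finger opening in m.
Only numpy, scipy, OpenCV 4.12 (cv2) and the standard library are available. Lean on these libraries where they do the work, as an engineer would, in place of code of your own. Each camera call takes 0.05 s, during which the arm holds its last target. There are 200 camera calls.

## Working session

There is one attempt and no reset: what is moved stays moved. The work goes in short steps, Python scripts to look and compute and a tool call to move; the robot and the scene stay as the last step left them, time stands still between calls to the robot, and variables do not carry over. Pictures are saved under pics/ and viewed, about 8 in all and at most 12, crops included, and the job is handed in when it is done.

Besides the shell and the picture viewer there is one more tool, called after "Request:" by a JSON object that holds its "name" and its "arguments". send_rows: Moves the arm, as the interface text tells. Its arguments: {"type":"object","properties":{"plan":{"type":"array"},"grip_force":{"type":"number"}},"required":["plan"]}

```bash
ls; mkdir -p pics; python3 - <<'E'
from cell import env
import cv2,numpy as np
o=env.get_obs();print({k:np.round(v,3).tolist() for k,v in o.items()});print(env.grip_point_offset)
for c in("top","side"):
    im=env.read_camera(c);cv2.imwrite(f"pics/{c}0.png",im[:,:,::-1])
    k=env.get_calibration(c);print(c,k["fx"],k["fy"],k["cx"],k["cy"],np.round(k["extrinsics"],4).tolist())
    for q in("loader","vial_rack","gate_paddle","timer","dropper_0"):
        print(q,[(round(r["confidence"],2),np.round(r["rect"]).tolist()) for r in env.regions_of(c,q)[:2]])
a=cv2.imread("pics/top0.png");b=cv2.imread("pics/side0.png")
cv2.imwrite("pics/both0.png",cv2.resize(np.hstack([a,b]),(800,300)))
E
```

```text
pics
{'time_s': 0.0, 'qpos': [73.631, 18.439, -4.014, 83.175, 1.295, 78.541, -3.262], 'joint_velocities': [0.082, 0.041, -0.008, 0.032, -0.065, -0.03, -0.019], 'effort': [0.001, -49.129, -0.403, -31.253, -0.064, 0.044, 0.0], 'tool_pos': [0.192, -0.62, 0.221], 'tool_rot': [-179.891, 0.006, 17.176], 'force': [0.41, 0.582, -0.07], 'wrist_torque': [0.033, 0.014, 0.039], 'grip_width': 0.087}
0.0187
top 411.2510013751397 411.2510013751397 255.87873500603376 194.89769910191205 [[0.0106, -0.9906, 0.1366, 0.4245], [-0.9999, -0.0105, 0.0015, -0.3831], [-0.0, -0.1366, -0.9906, 0.912], [0.0, 0.0, 0.0, 1.0]]
loader [(0.56, [198.0, 107.0, 288.0, 264.0])]
vial_rack [(0.66, [220.0, 197.0, 246.0, 239.0])]
gate_paddle [(0.89, [199.0, 176.0, 267.0, 251.0])]
timer [(0.95, [271.0, 231.0, 303.0, 259.0]), (0.47, [220.0, 200.0, 246.0, 239.0])]
dropper_0 [(0.64, [204.0, 130.0, 218.0, 146.0])]
side 475.4671146415696 475.4671146415696 251.22307978607938 186.26864289096275 [[0.997, -0.0206, 0.0747, 0.4789], [-0.0767, -0.4056, 0.9108, -1.1697], [0.0115, -0.9138, -0.406, 0.4402], [0.0, 0.0, 0.0, 1.0]]
loader [(0.67, [171.0, 153.0, 341.0, 240.0])]
vial_rack []
gate_paddle [(0.9, [189.0, 179.0, 271.0, 226.0]), (0.63, [274.0, 228.0, 289.0, 255.0])]
timer [(0.96, [176.0, 230.0, 216.0, 257.0])]
dropper_0 []
```

View pics/top0.png

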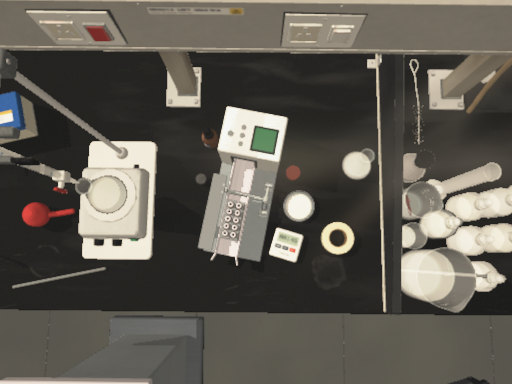

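View pics/side0.png

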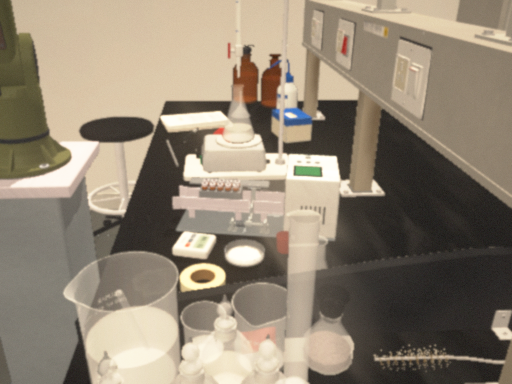

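```bash
python3 - <<'E'
import cv2
a=cv2.imread("pics/top0.png")[95:275,190:310]
cv2.imwrite("pics/crop.png",cv2.resize(a,None,fx=3.3,fy=3.3,interpolation=cv2.INTER_CUBIC))
b=cv2.imread("pics/side0.png")[140:260,160:350]
b=cv2.resize(b,None,fx=2.1,fy=2.1,interpolation=cv2.INTER_CUBIC)
a=cv2.imread("pics/crop.png");import numpy as np
c=np.zeros((594,800,3),np.uint8);c[:a.shape[0],:a.shape[1]]=a;c[:b.shape[0],400:400+b.shape[1]]=b[:, :400]
cv2.imwrite("pics/crop.png",c)
E
```

```text
(no output)
```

View pics/crop.png

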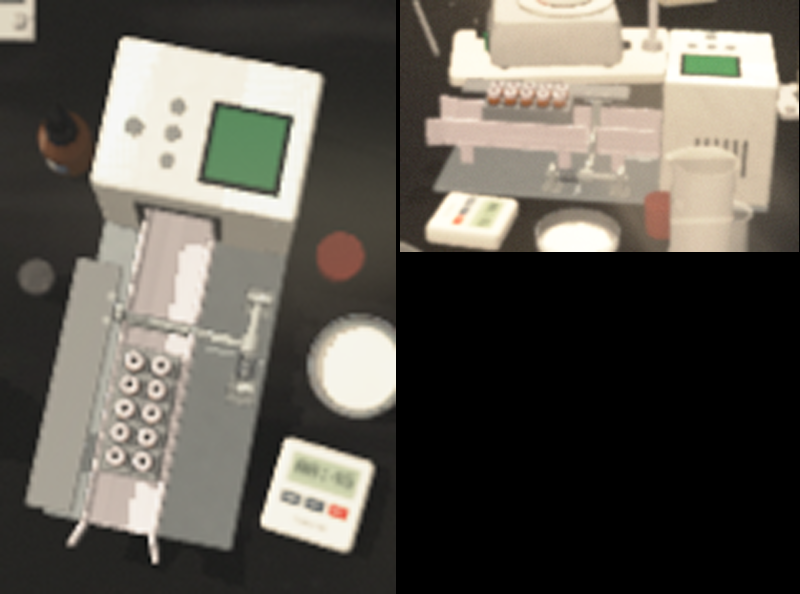

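```bash
cat > h.py <<'E'
import numpy as np
from cell import env
from scipy.optimize import least_squares
def proj(c,P):
    k=env.get_calibration(c);E=k["extrinsics"];q=(np.atleast_2d(P)-E[:3,3])@E[:3,:3]
    return np.c_[k["fx"]*q[:,0]/q[:,2]+k["cx"],k["fy"]*q[:,1]/q[:,2]+k["cy"]]
def L2W(p,P):
    P=np.atleast_2d(P)/1000.;c,s=np.cos(p[2]),np.sin(p[2])
    return np.c_[p[0]+c*P[:,0]-s*P[:,1],p[1]+s*P[:,0]+c*P[:,1],P[:,2]]
E
python3 - <<'E'
from h import *
T=lambda l:np.array(l)/3.3+[190-.35,95-.35]
P=[(64,53,122),(64,-73,122),(29,59,60),(-131,59,60)]
u=T([(92,183),(293,220),(78,258),(27,503)])
r=least_squares(lambda p:(proj("top",L2W(p,P))-u).ravel(),[.55,-.35,-.2]);print(r.x,np.degrees(r.x[2]),r.fun.round(2))
p=r.x
print("entry,wall pts",(proj("top",L2W(p,[(-135,22,52),(-135,-22,52),(0,0,36),(64,23,30),(29,29,60)]))-T([(0,0)]))*3.3)
# rack x from caps centroid
u2=T([(115,456),(142,460),(134,360),(161,364)]).mean(0)
r2=least_squares(lambda q:(proj("top",L2W(p,[(q[0],q[1],77)]))-u2).ravel(),[-60,0]);print("rack",r2.x)
print(proj("side",L2W(p,[(64,-73,122),(64,-73,0),(-131,29,60),(-135,-22,52)])))
for n in[("entry",(-135,0,30)),("pad",(-51,44,60)),("stop",(90,0,30)),("mouth",(64,0,30))]: print(n[0],L2W(p,[n[1]]).round(4))
E
```

```text
[ 0.54996741 -0.34451775 -0.17659078] -10.117906646827814 [-0.96 -0.31  1.1   0.14 -0.02 -0.42 -0.14  0.55]
entry,wall pts [[ 84.75141996 522.30073687]
 [153.56044518 535.49434915]
 [161.46970232 323.14879619]
 [146.31182598 224.20353017]
 [124.00485756 265.22107775]]
rack [-61.21550314   1.03502858]
[[286.45085544 178.84409323]
 [283.65819316 240.64747169]
 [188.9696076  182.71803453]
 [181.22463642 197.06232656]]
entry [[ 0.4171 -0.3208  0.03  ]]
pad [[ 0.5075 -0.2922  0.06  ]]
stop [[ 0.6386 -0.3603  0.03  ]]
mouth [[ 0.613  -0.3558  0.03  ]]
```

Request:
{"name": "send_rows", "arguments": {"plan": [[35,33,-23,0,0,0,0],[35,33,-23,0,0,0,0],[35,33,-23,0,0,0,0],[35,33,-23,0,0,0,0],[35,33,-23,0,0,0,0],[35,33,-23,0,0,0,0],[35,33,-23,0,0,0,0],[35,33,-23,0,0,0,0],[35,33,-23,0,0,0,0],[35,33,-23,0,0,0,0]]}}

```text
time_s: 1.6
tool_pos: [0.4401, -0.3025, 0.2229]
tool_rot: [180.0, -0.0, 17.2]
force: [0.9, -1.0, 0.3]
grip_width: 0.0354
```

Request:
{"name": "send_rows", "arguments": {"plan": [[35,0,0,10,0,0,0.12],[35,0,0,10,0,0,0.12],[35,0,0,10,0,0,0.12],[35,0,0,10,0,0,0.117],[35,0,0,0,0,0,0],[35,0,0,0,0,0,0]]}}

```text
time_s: 2.2
tool_pos: [0.4393, -0.3038, 0.1828]
tool_rot: [180.0, -0.0, -10.0]
force: [0.2, 0.8, 0.2]
grip_width: 0.035
```

```bash
cat >> h.py <<'E'
import cv2
def projw(P,k):
    E=k["extrinsics"];q=(np.atleast_2d(P)-E[:3,3])@E[:3,:3]
    n=np.hypot(q[:,0],q[:,1]);th=np.arctan2(n,q[:,2])
    return np.c_[k["fx"]*th*q[:,0]/n+k["cx"],k["fy"]*th*q[:,1]/n+k["cy"]]
E
python3 - <<'E'
from h import *
p=[.54997,-.34452,-.17659]
k=env.get_calibration("wrist");im=env.read_camera("wrist")[:,:,::-1].copy()
print(np.round(k["extrinsics"],3).tolist(),k["fx"])
s=1.56;im=cv2.resize(im,None,fx=s,fy=s,interpolation=cv2.INTER_CUBIC)
for q in [(-131,29,60),(-131,59,60),(29,59,60),(29,29,60),(-135,23.5,52),(-135,-23.5,52),(60,23.5,52),(60,-23.5,52),(64,53,122),(64,-73,122),(-101,19,65),(-101,-19,65)]:
    a=projw(L2W(p,[q]),k)[0]*s;print(q,a.round());cv2.drawMarker(im,tuple(int(v) for v in a),(0,255,0),cv2.MARKER_CROSS,8,1)
cv2.imwrite("pics/w1.png",im)
E
```

```text
[[-0.173, -0.955, -0.24, 0.504], [-0.985, 0.168, 0.042, -0.314], [-0.0, 0.244, -0.97, 0.345], [0.0, 0.0, 0.0, 1.0]] 297.3186396354542
(-131, 29, 60) [386. 315.]
(-131, 59, 60) [339. 315.]
(29, 59, 60) [337.  62.]
(29, 29, 60) [386.  61.]
(-135, 23.5, 52) [394. 317.]
(-135, -23.5, 52) [466. 318.]
(60, 23.5, 52) [395.  20.]
(60, -23.5, 52) [469.  22.]
(64, 53, 122) [335. -32.]
(64, -73, 122) [581. -17.]
(-101, 19, 65) [402. 270.]
(-101, -19, 65) [463. 270.]
```

View pics/w1.png

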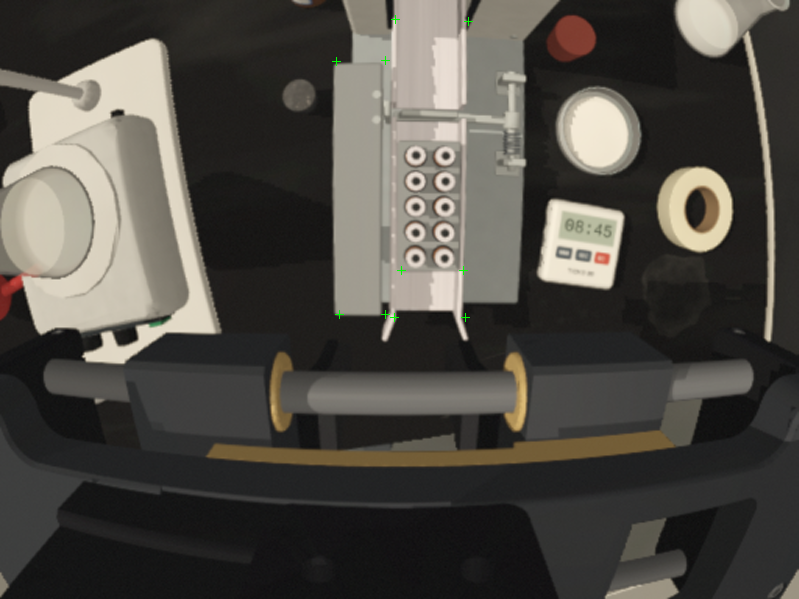

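Request:
{"name": "send_rows", "arguments": {"plan": [[35,-2,-3,20,0,0,0],[35,0,0,25,0,0,0],[35,0,0,25,0,0,0],[35,0,0,25,0,0,0],[35,0,0,18,0,0,0],[35,0,0,5,0,0,0],[35,0,0,0,0,0,0],[35,0,0,0,0,0,0]]}}

```text
time_s: 3.05
tool_pos: [0.4387, -0.3012, 0.0659]
tool_rot: [179.9, -0.1, -10.1]
force: [-0.1, 0.3, 1.0]
grip_width: 0.0351
```

Request:
{"name": "send_rows", "arguments": {"plan": [[35,0,0,4,0,0,0],[35,0,0,4,0,0,0],[35,0,0,4,0,0,0],[35,0,0,0,0,0,0],[35,0,0,0,0,0,0]]}}

```text
time_s: 3.55
tool_pos: [0.4381, -0.3004, 0.0527]
tool_rot: [-180.0, -0.0, -10.1]
force: [0.5, 1.5, 1.6]
grip_width: 0.0349
```

Request:
{"name": "send_rows", "arguments": {"plan": [[35,0,0,4,0,0,0],[35,0,0,4,0,0,0],[35,0,0,2.5,0,0,0],[35,0,0,0,0,0,0],[35,0,0,0,0,0,0],[35,0,0,0,0,0,0]]}}

```text
time_s: 4.15
tool_pos: [0.438, -0.3002, 0.0421]
tool_rot: [-180.0, 0.0, -10.1]
force: [0.2, 4.3, 3.0]
grip_width: 0.0347
```

```bash
python3 - <<'E'
from h import *
print(np.mean([env.get_obs()["force"] for _ in range(5)],0),env.get_obs()["tool_pos"])
im=env.read_camera("wrist")[:,:,::-1][0:220,150:360]
im=cv2.resize(im,None,fx=2.4,fy=2.4,interpolation=cv2.INTER_CUBIC)
b=env.read_camera("side")[:,:,::-1][140:260,160:290]
b=cv2.resize(b,None,fx=2.2,fy=2.2,interpolation=cv2.INTER_CUBIC)
c=np.zeros((528,800,3),np.uint8);c[:im.shape[0],:im.shape[1]]=im;c[:b.shape[0],510:510+b.shape[1]]=b
cv2.imwrite("pics/w2.png",c)
E
```

```text
[0.15806125 4.29989552 2.99769557] [ 0.43798936 -0.30016014  0.0421195 ]
```

View pics/w2.png

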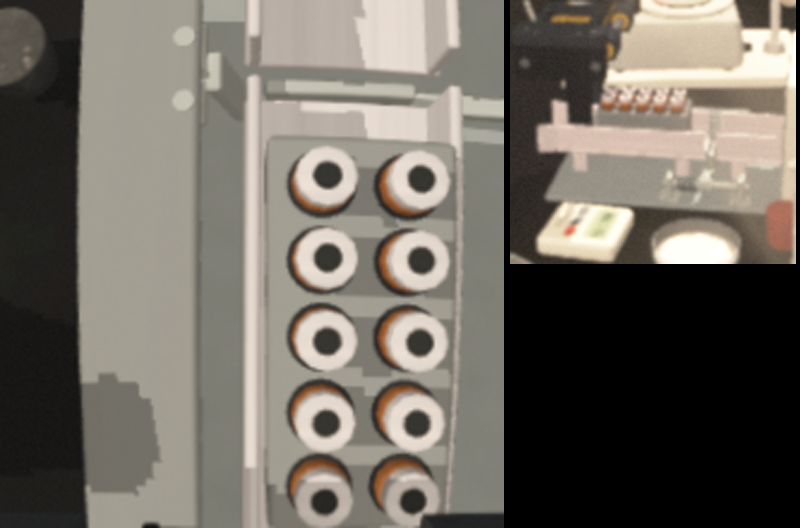

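Request:
{"name": "send_rows", "arguments": {"plan": [[35,0,0,0.5,0,0,0],[35,3,0,0,0,0,0],[35,3,0,0,0,0,0],[35,3,0,0,0,0,0],[35,4,0,0,0,0,0],[35,4,0,0,0,0,0],[35,4,0,0,0,0,0],[35,4,0,0,0,0,0]]}}

```text
time_s: 5.05
tool_pos: [0.46, -0.306, 0.0412]
tool_rot: [179.9, 0.3, -10.3]
force: [-7.3, 1.2, 6.1]
grip_width: 0.035
```

```bash
cat > st.py <<'E'
from h import *
o=env.get_obs();d=np.array(o["tool_pos"][:2])-[.5502,-.3430];c,s=np.cos(-.1766),np.sin(-.1766)
print("loader x,y mm",1e3*(c*d[0]+s*d[1]),1e3*(-s*d[0]+c*d[1]),"z",o["tool_pos"][2],"F along,left,up",c*o["force"][0]+s*o["force"][1],-s*o["force"][0]+c*o["force"][1],o["force"][2],o["grip_width"])
E
python3 st.py
```

```text
loader x,y mm -95.30322245458116 20.541953607586176 z 0.04120389939034018 F along,left,up -7.354062216011118 -0.07174555839097452 6.146641263545447 0.034988623553094594
```

Request:
{"name": "send_rows", "arguments": {"plan": [[35,5,-0.3,0,0,0,0],[35,5,-0.3,0,0,0,0],[35,5,-0.3,0,0,0,0],[35,5,-0.3,0,0,0,0],[35,5,0,0,0,0,0],[35,5,0,0,0,0,0],[35,5,0,0,0,0,0],[35,5,0,0,0,0,0]]}}

```text
time_s: 5.85
tool_pos: [0.4998, -0.312, 0.0412]
tool_rot: [179.9, 0.3, -10.2]
force: [-5.6, 0.9, 6.0]
grip_width: 0.0349
```

```bash
python3 st.py
```

```text
loader x,y mm -55.074607947529586 21.628372808800716 z 0.041168611251236144 F along,left,up -5.633847948160965 -0.04949068694617176 6.016928975630826 0.03488035147065173
```

Request:
{"name": "send_rows", "arguments": {"plan": [[35,5,0,0,0,0,0],[35,5,0,0,0,0,0],[35,5,0,0,0,0,0],[35,5,0,0,0,0,0],[35,5,0,0,0,0,0],[35,5,0,0,0,0,0],[35,5,0,0,0,0,0],[35,5,0,0,0,0,0],[35,4,0,0,0,0,0]]}}

```text
time_s: 6.75
tool_pos: [0.5433, -0.3199, 0.0412]
tool_rot: [179.9, 0.2, -10.2]
force: [-6.5, 0.6, 6.2]
grip_width: 0.0349
```

```bash
python3 st.py
```

```text
loader x,y mm -10.82492895347674 21.518155194763775 z 0.04120748671985716 F along,left,up -6.508385704066177 -0.5507274602352092 6.173062825696666 0.034911195706582326
```

Slowly toward the stop now.

Request:
{"name": "send_rows", "arguments": {"plan": [[35,3,0,0,0,0,0],[35,3,0,0,0,0,0],[35,2,0,0,0,0,0],[35,1,0,0,0,0,0]]}}

```text
time_s: 7.15
tool_pos: [0.5521, -0.3215, 0.0412]
tool_rot: [179.9, 0.2, -10.2]
force: [-7.4, 1.8, 6.0]
grip_width: 0.0352
```

Request:
{"name": "send_rows", "arguments": {"plan": [[35,1,0,0,0,0,0],[35,1,0,0,0,0,0]]}}

```text
time_s: 7.35
tool_pos: [0.5533, -0.3217, 0.0412]
tool_rot: [179.9, 0.3, -10.3]
force: [-10.0, 1.9, 8.0]
grip_width: 0.0348
```

```bash
python3 st.py
```

```text
loader x,y mm -0.6798073036041477 21.501944661442344 z 0.04121947136450112 F along,left,up -10.211364737825296 0.0992176921210497 8.022030819168231 0.03480909165879162
```

Force is rising; press a little more until it is clear.

Request:
{"name": "send_rows", "arguments": {"plan": [[35,1,0,0,0,0,0],[35,0,0,0,0,0,0]]}}

```text
time_s: 7.55
tool_pos: [0.5533, -0.3218, 0.0412]
tool_rot: [179.9, 0.4, -10.3]
force: [-10.7, 1.9, 10.0]
grip_width: 0.0347
```

Request:
{"name": "send_rows", "arguments": {"plan": [[35,1,0,0,0,0,0],[35,0,0,0,0,0,0]]}}

```text
time_s: 7.75
tool_pos: [0.5533, -0.3217, 0.0412]
tool_rot: [179.9, 0.6, -10.3]
force: [-12.8, 3.9, 11.5]
grip_width: 0.0349
```

```bash
python3 st.py
```

```text
loader x,y mm -0.6950788693307303 21.48254333056871 z 0.04119423160236532 F along,left,up -13.248030362031496 1.5950391497775018 11.537594416382035 0.034872382010079715
```

```bash
python3 - <<'E'
from h import *
p=[.5502,-.3430,-.1766]
b=env.read_camera("side")[:,:,::-1][140:260,190:350]
s=5;b=cv2.resize(b,None,fx=s,fy=s,interpolation=cv2.INTER_CUBIC)
for q in [(10,-19,65),(10,-19,52),(64,-23,77),(64,-23,52),(0,-23,52),(19,-8,77)]:
    a=(proj("side",L2W(p,[q]))[0]-[190,140])*s;print(q,a.round())
    cv2.drawMarker(b,tuple(int(v) for v in a),(0,255,0),cv2.MARKER_CROSS,10,1)
cv2.imwrite("pics/s3.png",b)
E
```

```text
(10, -19, 65) [337. 269.]
(10, -19, 52) [336. 301.]
(64, -23, 77) [482. 252.]
(64, -23, 52) [479. 313.]
(0, -23, 52) [309. 304.]
(19, -8, 77) [363. 230.]
```

View pics/s3.png

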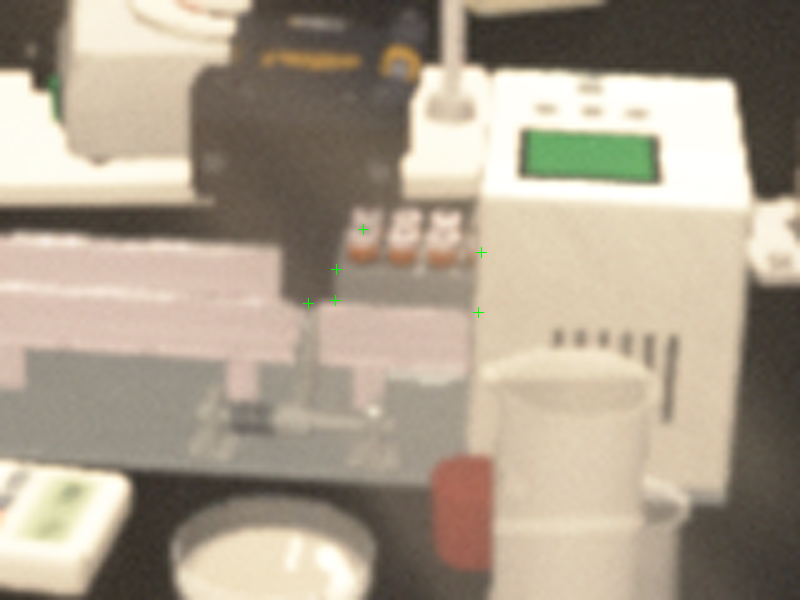

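Request:
{"name": "send_rows", "arguments": {"plan": [[35,-3,0,0,0,0,0],[35,-2,0,0,0,0,0],[35,0,0,0,0,0,0],[35,0,0,-5,0,0,0],[35,0,0,-10,0,0,0],[35,0,0,-20,0,0,0],[35,0,0,-30,0,0,0],[35,0,0,-30,0,0,0],[35,0,0,-30,0,0,0],[35,0,0,0,0,0,0]]}}

```text
time_s: 8.8
tool_pos: [0.5566, -0.3206, 0.1726]
tool_rot: [179.8, -0.5, -10.1]
force: [-0.1, 0.2, 0.6]
grip_width: 0.0349
```

Request:
{"name": "send_rows", "arguments": {"plan": [[35,-40,0,0,0,0,0],[35,-40,0,0,0,0,0],[35,-30,0,0,0,0,0],[35,0,0,0,0,0,0],[35,0,0,0,0,0,0]]}}

```text
time_s: 9.3
tool_pos: [0.4451, -0.3004, 0.1669]
tool_rot: [180.0, -0.1, -10.2]
force: [-0.1, -0.1, 1.3]
grip_width: 0.0352
```

```bash
python3 - <<'E'
from h import *
p=[.5502,-.3430,-.1766]
print(env.get_obs()["force"])
k=env.get_calibration("wrist");o=env.read_camera("wrist")[:,:,::-1][0:230,170:400]
s=1.74;im=cv2.resize(o,None,fx=s,fy=s,interpolation=cv2.INTER_CUBIC)
for q in [(10,19,65),(10,-19,65),(29,59,60)]:
    a=(projw(L2W(p,[q]),k)[0]-[170,0])*s;print(q,a.round());cv2.drawMarker(im,tuple(int(v) for v in a),(0,255,0),0,8,1)
b=env.read_camera("side")[:,:,::-1][150:260,190:300]
b=cv2.resize(b,(400,400),interpolation=cv2.INTER_CUBIC)
cv2.imwrite("pics/f4.png",np.hstack([im[:400,:400],b]))
E
```

```text
[-0.12696612 -0.14248885  1.29202505]
(10, 19, 65) [158. 102.]
(10, -19, 65) [233. 104.]
(29, 59, 60) [80. 71.]
```

View pics/f4.png

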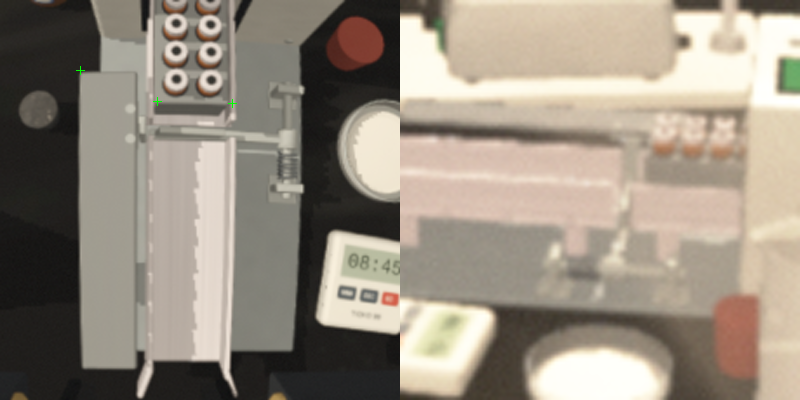

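```bash
python3 -c "
from cell import env
print(env.get_obs()['joint_velocities']);env.sign_off()"
```

```text
[-0.23842063  0.5852524  -0.06050586 -0.45043829  0.10113208  0.23953523
  0.10469599]
the job is handed in; nothing more can be done
```

The rack is loaded in the sampler and the job is handed in, at about 9.4 s of the 40 s allowed. One finger held the paddle down while the other pushed the rack over the gate to the stop. I then backed off 5 mm, lifted both fingers clear and drew the arm back.

**Rack home:** The tool stalled near the expected home position, and the force along the lane rose to about 13 N. The side and wrist pictures show the rack's rear face about where it should be when home, to roughly 1–2 mm. The front end against the stop is inside the hood, so I could not see it directly.

**Gate:** After the lift, the paddle is back at its rest position in the wrist picture and the gate stands up behind the rack.

**Other objects:** The timer, petri dish and stoppers look undisturbed in the last pictures. I did not re-check the tape roll or the dropper bottle. The arm was touching nothing, with measured force at about noise level (1.3 N).

**Disagreements:**
- The wrist picture put the loader about 2 mm further left than the first top-camera fit, so I corrected for it before pressing.
- The paddle force was 6–11 N, above the stated 1–4 N, probably because the paddle was pressed against its own end stop.

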